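Hang the fold-over trivet on the rail

ROBOT

A 6-joint arm with a two-finger parallel gripper is mounted at the origin on a cart in front of the work surface, level with it; the furniture and walls round the work are solid. World frame = base frame: x ahead of the robot, y to its left, z up, the work surface at z = 0. Lengths are in m, angles in degrees, forces in N, time in s.
With the tool pointing down it reaches from about 0.375 to 0.9 m from the base axis. Payload 3.1 kg.
Tool frame: the origin (TCP) lies midway between the tips of the shut fingers; the grasp point (between the pads) lies 19 mm behind it (arm.grip_depth is the distance from the TCP to the grasp point, in m); z points along the fingers, y is the line along which they close (so a half turn about z gives the same grasp; the last joint's range is limited). The gripper opens to 85 mm and grips with 20 to 120 N. Pads are 22 mm wide; open, the fingers measure 114 mm over their backs; the gripper's body (76 mm by 85 mm) begins 54 mm behind the grasp point. The pads swing forward as they close: fully open they stand 13 mm farther back than shut.
Start: joints at [64.429, 30.224, 82.088, -0, 67.689, -10.227], TCP at [0.165, 0.603, 0.231] pointing down, gripper open.
Joint ranges: [-176.69, 176.69], [-43.24, 126.21], [12.49, 139.97], [-82, 262], [0, 151.66], [-163.58, 163.58]. Speed limits (degrees/s): [159.86, 159.86, 180, 180, 180, 180].

INTERFACE

Orientations are given as [roll, pitch, yaw] about the fixed x, y, z axes, in that order (R = Rz(yaw) Ry(pitch) Rx(roll)).
In Python, from rig import arm gives the robot as it stands. The module is installed in compiled form; this text tells all that it offers.
- The arm moves only by the tool arm_command, never from a script. Its argument "targets" is a list of rows, each a list of 7 numbers: the shift along the tool's x, y, z in cm, then the turn, a rotation vector about the tool's x, y, z in degrees, then the finger opening in cm, from 0 to 8.54. In form: [[tx, ty, tz, wx, wy, wz, gripper], ...]. A call has 1 to 5 rows; each row is the pose to reach, as a shift and turn from the pose commanded when the call began, along the tool's axes at that moment; what a row does not reach only later rows make up. A row lasts 1/12 s, in which the tool goes at most 41.7 mm and 7.16 degrees, less where a joint would pass 70% of its speed; a pose out of reach is approached as far as the arm can. A call with a gripper value outside its range is refused whole. The fingers move at their own pace and stop on an object; the grip force is fixed at half the most. Time passes only in rows, so rows that repeat a pose let the fingers close. It gives the time, the measured TCP pose, the force, the opening and the grip force at its end, in the units of the state.
- arm.state(): the state, without advancing time (a new reading comes with each control period).
- arm.read_camera(name): name is "scene" or "top" or "wrist"; returns a dict with "image" (420x560x3 uint8, red, green, blue), "fx", "fy", "cx", "cy" (pixels), "extrinsics" (4x4, takes a point from world to camera coordinates); the wrist camera has in their place "mount" (4x4, takes a point from camera to tool coordinates, whose origin is the TCP and whose axes are the flange's). Camera axes: x right, y up, looking along -z (the intrinsics and any distortion apply to the point x, -y, -z); pixel columns grow to the right and rows downward; lengths in m; the calibration is good to about 2 mm. A picture is of the moment at which its call begins: read the wrist's pose just before it. There is no depth.
- arm.sign_off(): hands the job in; it is judged then, once.
The state is a dict: "clock": time; "joints": joint angles; "qvel": joint speeds; "joint_efforts": joint torques, N m; "tool_pos": TCP position; "ee_rot": TCP orientation; "ft_force": force on the tool from outside, world axes, zero at the start; "torque": the same for the moment, N m; "grip_width": finger opening in m; "gripper_force": force on a finger pad.
Only numpy, scipy, OpenCV 4.12 (cv2) and the standard library are available. Lean on these libraries where they do the work, as an engineer would, in place of code of your own. Each camera call takes 0.05 s, during which the arm holds its last target. There are 200 camera calls.

TASK

Take the blue slatted trivet out of the draining rack and drape it over the bar of the rail stand, about midway along, with its slatted panel on the robot's side of the bar and the short flap behind it. The bar is clamped at an unknown height and reach, so feel for it gently, lower the trivet until the bar carries it before letting go so that it does not drop, and leave it hanging still and straight without disturbing the other things on the worktop.

Things in the scene. Friction and masses are not known exactly. Their poses are not given: they have to be found in the camera images.
- trivet: Blue steel fold-over trivet, loose, 0.2 to 0.4 kg. Origin: middle of the panel's bottom edge; z up, x from panel to flap, y along its width. Slatted upright panel 120 wide (y), 6 thick (x -3 to 3), z 0 to 111 mm; flat crown on top, x -3 to 34.5, z 110 to 115. At the start it stands in the rack's middle slot, flap on the far side, leaning a few degrees, so its frame leans too.
- trivet_channel (a point): middle of the crown's underside (trivet x 16, z 110 mm), axes as the trivet's. Behind it the crown ends in a flap as wide as the panel, x 29.5 to 34.5 mm, reaching down to z 80. The channel for the bar, between panel and flap, is 26.5 mm wide, 30 mm deep, open downwards.
- trivet_grip (a point): point in the trivet's wooden grip, trivet x 15.5, z 135 mm, axes as the trivet's. The grip stands on the crown: 18 mm thick (x 6.5 to 24.5), 44 mm wide (y -22 to 22), from z 115 to z 150; hold it from above
- trivet_left (a point): left bottom corner of the trivet's panel (y +55 mm, z 6 mm); axes as the trivet's
- rail: Rail stand, fixed: dark foot plate 130 x 250 x 12 mm, two steel uprights at x +60, y -105 and +105 mm, 222 mm tall with their knobs. Origin on the worktop, between the uprights in y; z up, x away from the robot, y along the bar. Nothing stands between the uprights but the bar.
- rail_top (a point): point midway between the uprights' tops (rail x 60, y 0, z 205 mm). The level steel bar, 12 mm thick, runs along y from -105 to 105 mm, on rods going back to clamps on the uprights. The clamps hold tight but were set anywhere: bar axis 150 to 195 mm above the worktop, at rail x -16 to +16 mm. No pose reports this: find it by touch or sight.
- drainer: Draining rack, fixed: wooden board 120 x 160 x 12 mm, origin at the centre of its underside, x away from the robot; four rows of steel wire hoops, 62 mm tall, along y; the middle slot (at x 0) is 9 mm wide and the trivet stands in it on the board (z 12), its y along the rack's y
- tomato: red tomato, loose, 74 mm wide, 69 mm tall, between the work and the toaster; leave alone
- timer: round white and red kitchen timer, loose, 63 mm wide, 39 mm tall; leave alone
- mug_plain: all-white mug with white handle, loose, 81 mm wide, 95 mm tall, at the right; leave alone
- mug_words: white mug with dark handle, loose, 81 mm wide, 95 mm tall, at the right; leave alone
- mill_1: dark wooden pepper mill, loose, 58 mm wide, 170 mm tall, at the right; leave alone

How it is judged (in metres and radians):
On the way:
1. the trivet is lifted out of the draining rack, in the gripper (height (world z) of trivet above 0.06 m and contact force between trivet and drainer below 0.1 N and contact force between the fingers and trivet above 1 N), for 0.2 s.
At the end, for the whole second after the job is handed in: The trivet hangs released and still on the rail stand: bottom edge 30 to 100 mm above the worktop, within 0.22 rad of upright and 0.15 rad of the bar's direction, its middle within 40 mm of the bar's middle, panel on the robot's side (x -45 to +20 mm in the stand's frame) (contact force between trivet and rail above 0.8 N and height (world z) of trivet between 0.03 and 0.1 m and angle between trivet's own z axis and vertical below 0.22 rad and x of trivet in the frame of rail between -0.045 and 0.02 m and y of trivet in the frame of rail between -0.04 and 0.04 m and y of trivet_left in the frame of rail above 0.005 m and angle between the y axis of trivet and the y axis of rail, either way round below 0.15 rad and linear speed of trivet below 0.03 m/s and angular speed of trivet below 0.3 rad/s); the robot touches nothing.
It fails at once if the trivet is pressed or knocked against the rail stand with more than 40 N (contact force between trivet and rail above 40 N).
It fails at once if the trivet is dropped: it moves faster than 0.4 m/s out of the fingers (contact force between the fingers and trivet below 0.1 N and linear speed of trivet above 0.4 m/s).
It fails at once if a bystander (tomato, timer, mugs, mill) is shifted more than 25 mm (distance of any of tomato, timer, mug_plain, mug_words, mill_1 from where it was at the start of the episode above 0.025 m).
It also fails if it takes over 64 s, if anything falls off the work surface, if the arm or the gripper's body presses on something with over 40 N, if the wrist force passes 120 N, or if a joint passes its speed limit or range.

## Working session

There is one attempt and no reset: what is moved stays moved. The work goes in short steps, Python scripts to look and compute and a tool call to move; the robot and the scene stay as the last step left them, time stands still between calls to the robot, and variables do not carry over. Pictures are saved under pics/ and viewed, at most 10 in all, crops included, and the job is handed in when it is done.

Besides the shell and the picture viewer there is one more tool, called after "Emit:" as name([rows], argument=value, ...), one row to a line, values as JSON. arm_command: Moves the arm, as the interface text tells. Its arguments: {"type":"object","properties":{"targets":{"type":"array"}},"required":["targets"]}

```bash
mkdir -p pics
cat > h.py <<'E'
from rig import arm
import numpy as np, cv2
from scipy.spatial.transform import Rotation as R
def snap(n,f):
    d=arm.read_camera(n); cv2.imwrite(f,d["image"][:,:,::-1]); np.savez(f+'.npz',**{k:v for k,v in d.items()}); return d
def ray(d,u,v,E=None):
    E=d["extrinsics"] if E is None else E
    c=np.array([(u-d["cx"])/d["fx"],-(v-d["cy"])/d["fy"],-1.]); Rm=E[:3,:3]
    return -Rm.T@E[:3,3], Rm.T@c
def onz(d,u,v,z,E=None):
    o,r=ray(d,u,v,E); return o+r*(z-o[2])/r[2]
def proj(d,p,E=None):
    E=d["extrinsics"] if E is None else E
    c=E[:3,:3]@np.asarray(p)+E[:3,3]; return d["cx"]-d["fx"]*c[0]/c[2], d["cy"]+d["fy"]*c[1]/c[2]
def wristE(d,s):
    T=np.eye(4); T[:3,:3]=R.from_euler('xyz',s["ee_rot"],degrees=True).as_matrix(); T[:3,3]=s["tool_pos"]
    return np.linalg.inv(T@d["mount"])
E
python3 - <<'E'
from h import *
s=arm.state(); print(s)
for n in("scene","top"):
    d=snap(n,f"pics/{n}0.png"); print(n,{k:(v if k!="image" else 0) for k,v in d.items()})
E
```

```text
{'clock': 0.0, 'joints': array([ 6.44280563e+01,  3.02796034e+01,  8.21567596e+01,  8.24798574e-04,
        6.76907237e+01, -1.02272746e+01]), 'qvel': array([ 0.0802568 ,  0.06710734,  0.021954  , -0.03868003,  0.02580545,
       -0.01914242]), 'joint_efforts': array([ 1.86922771e-04, -4.42347229e+01, -1.78025812e+01, -2.37748754e-04,
        8.60105414e-03, -1.13167962e-05]), 'tool_pos': array([0.16503983, 0.60206346, 0.23032473]), 'ee_rot': array([-1.79875068e+02, -2.33148976e-02,  1.64654992e+02]), 'ft_force': array([-1.23251338, -0.42287898, -0.4716795 ]), 'torque': array([-0.00331464, -0.02709416, -0.01086766]), 'gripper_force': 0.0, 'grip_width': 0.08585269889501894}
scene {'image': 0, 'fx': 498.36738674764473, 'fy': 498.36738674764473, 'cx': 279.14593843182047, 'cy': 216.69167694675227, 'extrinsics': array([[ 0.53410819, -0.84535094,  0.01049908, -0.38920042],
       [ 0.42244359,  0.27762369,  0.86282472, -0.28078301],
       [-0.73230448, -0.45640648,  0.50539417, -1.21283865],
       [ 0.        ,  0.        ,  0.        ,  1.        ]])}
top {'image': 0, 'fx': 527.9907436619529, 'fy': 527.9907436619529, 'cx': 277.1766121609853, 'cy': 204.57969291644443, 'extrinsics': array([[ 0.01072374, -0.99987744,  0.01140635, -0.13091117],
       [ 0.91512908,  0.01441103,  0.40290332, -0.51545492],
       [-0.40301832,  0.00611766,  0.91517146, -1.37578993],
       [ 0.        ,  0.        ,  0.        ,  1.        ]])}
```

View pics/scene0.png

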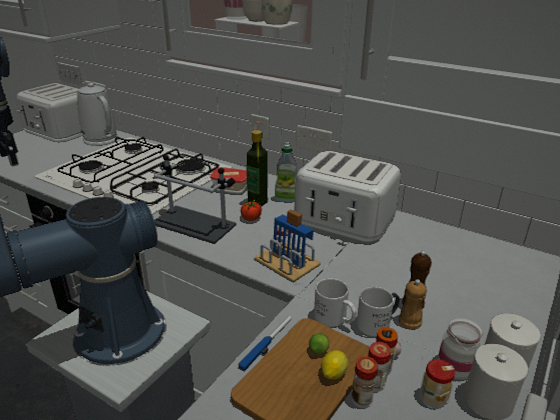

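View pics/top0.png

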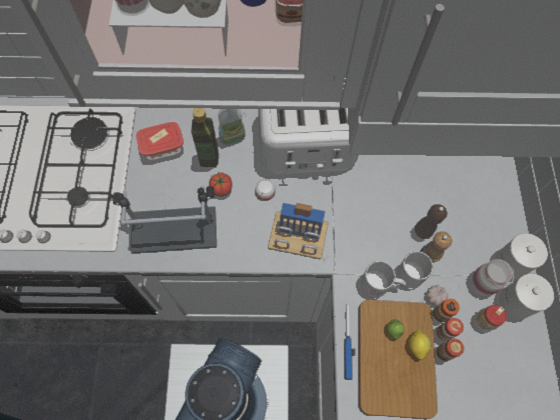

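The rack with the trivet is at about (300,232) in the top view, and the rail stand is at about (172,228). The tomato (221,184) and timer (265,189) are close by. I'll enlarge both views.

Run:
```python
import cv2
a=cv2.imread('pics/top0.png')[175:265,105:340]; cv2.imwrite('pics/t1.png',cv2.resize(a,None,fx=3.4,fy=3.4,interpolation=2))
a=cv2.imread('pics/scene0.png')[145:285,145:330]; cv2.imwrite('pics/s1.png',cv2.resize(a,None,fx=4,fy=4,interpolation=2))
```

```text
(no output)
```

View pics/t1.png

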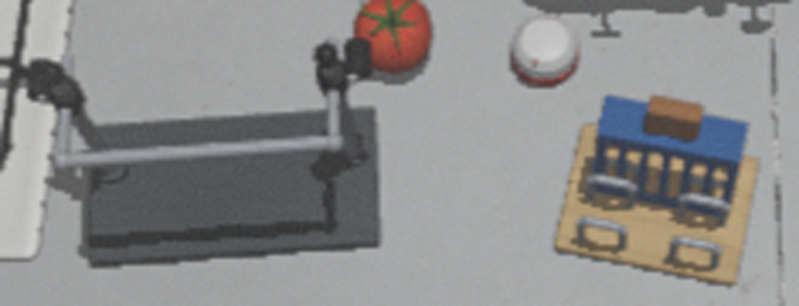

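View pics/s1.png

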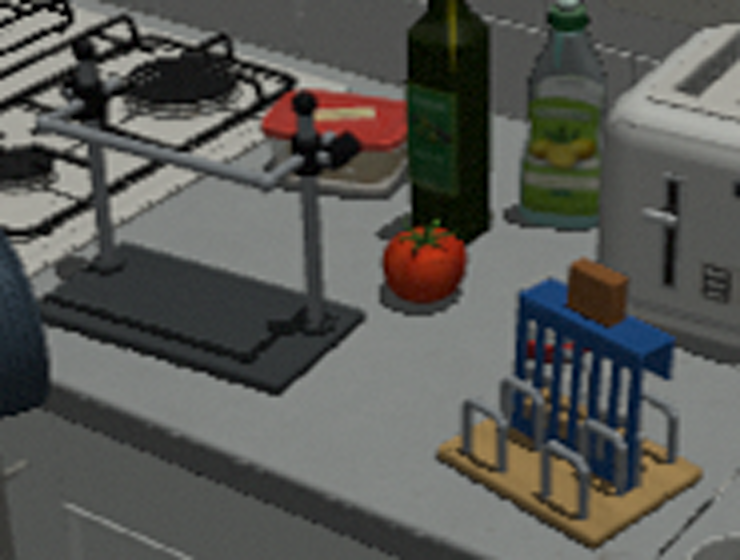

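Top crop: the bar runs from (62,158) to (335,143). The plate corners are (379,245), (375,108), (90,262) and (85,127), and the crown corners are (605,97), (747,122) and (598,140).
Scene crop: the bar ends are at (45,122) and (268,182), and the grip is at about (598,292). I'll triangulate these.

Run:
```python
from h import *
t=np.load('pics/top0.png.npz'); s=np.load('pics/scene0.png.npz')
T=lambda p:(p[0]/3.4+105-.35,p[1]/3.4+175-.35); S=lambda p:(p[0]/4+145-.4,p[1]/4+145-.4)
np.set_printoptions(precision=4,suppress=True)
def tri(a,b):
    o1,r1=ray(t,*T(a)); o2,r2=ray(s,*S(b)); k=np.linalg.lstsq(np.c_[r1,-r2],o2-o1,rcond=None)[0]
    p,q=o1+r1*k[0],o2+r2*k[1]; return (p+q)/2,np.linalg.norm(p-q)
print('cams',ray(t,0,0)[0],ray(s,0,0)[0])
for n,a,b in[('barL',(62,158),(45,122)),('barR',(335,143),(268,182)),('crownFL',(605,97),(547,280)),('crownNL',(598,140),(521,294)),('crownNR',(743,164),(640,346)),('crownFR',(747,122),(674,331)),('knobR',(326,47),(304,100)),('knobL',(40,72),(84,48))]: print(n,*tri(a,b))
print('plate',[onz(t,*T(p),z)[:2] for p,z in[((379,245),0),((375,108),.012),((90,265),0),((85,127),.012)]])
print('board top',[onz(t,*T(p),z)[:2] for p,z in[((555,250),.0),((740,283),.0),((758,158),.012),((583,125),.012)]])
print('tomato',onz(t,*T((393,38)),.035),'timer',onz(t,*T((545,50)),.02))
print('grip top',[onz(t,*T(p),.155) for p in[(652,95),(702,101),(648,115),(699,121)]])
```

```text
cams [-0.0814 -0.1151  1.4683] [-0.5617 -0.8046  0.8593]
barL [0.4369 0.281  0.1727] 0.004444168334904468
barR [0.4534 0.0703 0.1721] 0.005538646926185564
crownFL [ 0.5155 -0.1397  0.1247] 0.0018939418190808026
crownNL [ 0.4783 -0.1368  0.1289] 0.009104001933735829
crownNR [ 0.4542 -0.2513  0.1373] 0.0048378697232773354
crownFR [ 0.4937 -0.2562  0.1307] 0.00504220035747126
knobR [0.514  0.078  0.2146] 0.0005839424919059014
knobL [0.4949 0.2932 0.2113] 0.010868949653254315
plate [array([0.4275, 0.0527]), array([0.551 , 0.0621]), array([0.4058, 0.2988]), array([0.5288, 0.3153])]
board top [array([ 0.4252, -0.0991]), array([ 0.3977, -0.2581]), array([ 0.5085, -0.2754]), array([ 0.5375, -0.1219])]
tomato [0.6088 0.0474 0.035 ] timer [ 0.6063 -0.0871  0.02  ]
grip top [array([ 0.5037, -0.1762,  0.155 ]), array([ 0.4991, -0.2162,  0.155 ]), array([ 0.4862, -0.1729,  0.155 ]), array([ 0.4816, -0.2135,  0.155 ])]
```

```bash
cat >> h.py <<'E'
def go(xyz,psi,tilt=(0,0)):
    s=arm.state(); A=R.from_euler('xyz',s["ee_rot"],degrees=True); B=R.from_euler('xyz',[180+tilt[0],tilt[1],psi],degrees=True)
    d=A.inv().apply(np.array(xyz)-s["tool_pos"])*100; w=(A.inv()*B).as_rotvec(degrees=True)
    print(np.round(d,2),np.round(w,1),'len',round(float(np.linalg.norm(d)),1))
E
python3 -c "
from h import *
go((.29,.47,.30),132)"
```

```text
[-15.54  -9.45  -6.94] [-0.1  0.  32.7] len 19.5
```

Emit:
arm_command([
  [-15.5,-9.5,-7,0,0,33,8.5],
  [-15.5,-9.5,-7,0,0,33,8.5],
  [-15.5,-9.5,-7,0,0,33,8.5],
  [-15.5,-9.5,-7,0,0,33,8.5],
  [-15.5,-9.5,-7,0,0,33,8.5],
])

```text
clock: 0.52
tool_pos: [0.2916, 0.4679, 0.3023]
ee_rot: [180.0, 0.1, 131.3]
ft_force: [0.4, 0.4, -0.7]
grip_width: 0.0848
gripper_force: 0.0
```

```bash
python3 -c "
from h import *
print(arm.state()['tool_pos'],arm.state()['ee_rot'])
go((.41,.31,.30),100)"
```

```text
[0.29156803 0.46792125 0.30226628] [1.79967747e+02 6.41782192e-02 1.31275915e+02]
[-19.68  -1.52   0.25] [ 0.   0.1 31.3] len 19.7
```

Emit:
arm_command([
  [-19.7,-1.5,0.2,0,0,31.5,8.5],
  [-19.7,-1.5,0.2,0,0,31.5,8.5],
  [-19.7,-1.5,0.2,0,0,31.5,8.5],
  [-19.7,-1.5,0.2,0,0,31.5,8.5],
  [-19.7,-1.5,0.2,0,0,31.5,8.5],
])

```text
clock: 0.93
tool_pos: [0.4107, 0.3102, 0.299]
ee_rot: [-180.0, 0.1, 99.8]
ft_force: [0.1, 0.7, -0.6]
grip_width: 0.0848
gripper_force: 0.0
```

Emit:
arm_command([
  [-20.5,1.5,0,0,0,20,8.5],
  [-20.5,1.5,0,0,0,20,8.5],
  [-20.5,1.5,0,0,0,20,8.5],
  [-20.5,1.5,0,0,0,20,8.5],
  [-20.5,1.5,0,0,0,20,8.5],
])

```text
clock: 1.35
tool_pos: [0.4602, 0.1116, 0.2991]
ee_rot: [-180.0, 0.0, 80.1]
ft_force: [0.3, 0.1, -0.1]
grip_width: 0.0853
gripper_force: 0.0
```

```bash
python3 -c "
from h import *
print(arm.state()['tool_pos'],arm.state()['ee_rot'])
go((.475,-.04,.29),79.5)
go((.49,-.195,.26),79.5)"
```

```text
[0.46015523 0.11161406 0.29906504] [-1.79966054e+02  1.57010813e-02  8.01300036e+01]
[-14.68   4.06   0.91] [-0.   0.   0.6] len 15.3
[-29.69   8.2    3.91] [-0.   0.   0.6] len 31.1
```

Emit:
arm_command([
  [-15,4,1,0,0,0.5,8.5],
  [-15,4,1,0,0,0.5,8.5],
  [-15,4,1,0,0,0.5,8.5],
  [-15,4,1,0,0,0.5,8.5],
  [-15,4,1,0,0,0.5,8.5],
])

```text
clock: 1.77
tool_pos: [0.4749, -0.0462, 0.2888]
ee_rot: [180.0, 0.1, 79.3]
ft_force: [-0.4, 0.7, 0.4]
grip_width: 0.0851
gripper_force: 0.0
```

Emit:
arm_command([
  [-14.5,4,3,0,0,0,8.5],
  [-14.5,4,3,0,0,0,8.5],
  [-14.5,4,3,0,0,0,8.5],
  [-14.5,4,3,0,0,0,8.5],
  [-14.5,4,3,0,0,0,8.5],
])

```text
clock: 2.18
tool_pos: [0.488, -0.1954, 0.2579]
ee_rot: [-180.0, 0.1, 79.4]
ft_force: [-0.3, -0.3, 0.9]
grip_width: 0.085
gripper_force: 0.0
```

```bash
python3 -c "
from h import *
s=arm.state();print(s['tool_pos'],s['ee_rot'])
d=snap('wrist','pics/w1.png');E=wristE(d,s);print(d['mount'],d['fx'])
# expected outline of grip top
c=np.array([.4926,-.1947]);a=np.deg2rad(-10.5);ex=np.array([np.cos(a),np.sin(a)]);ey=np.array([-ex[1],ex[0]])
for i in(-9,9):
  for j in(-22,22): print(i,j,np.round(proj(d,[*(c+i*.001*ex+j*.001*ey),.16],E)))
s1=arm.state();print(s1['tool_pos'])
"
```

```text
[ 0.48795251 -0.19537446  0.25793436] [-1.79997463e+02  1.00093379e-01  7.93916681e+01]
[[ 2.00337110e-04  9.56827128e-01  2.90657544e-01  7.37074445e-02]
 [ 9.99999958e-01 -1.30188880e-04 -2.60680828e-04  1.89097539e-04]
 [-2.11586108e-04  2.90657584e-01 -9.56827113e-01 -1.42638111e-01]
 [ 0.00000000e+00  0.00000000e+00  0.00000000e+00  1.00000000e+00]] 317.0001575324327
-9 -22 [273. 235.]
-9 22 [273. 181.]
9 -22 [295. 235.]
9 22 [296. 181.]
[ 0.48732439 -0.19254621  0.25822437]
```

View pics/w1.png

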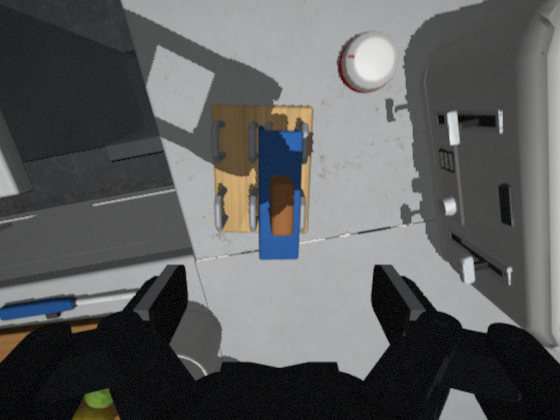

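The wrist view shows the grip top at columns 271–294, rows 177–234. That is within about 2 mm of the prediction, with the yaw aligned, so I'll descend.

```bash
python3 -c "
from h import *
go((.4915,-.194,.133),79.4)"
```

```text
[-0.08  0.46 12.52] [-0.1 -0.   0. ] len 12.5
```

Emit:
arm_command([
  [0,0.4,3,0,0,0,6],
  [0,0.4,6,0,0,0,6],
  [0,0.4,9,0,0,0,6],
  [0,0.4,11,0,0,0,6],
  [0,0.4,12.5,0,0,0,6],
])

```text
clock: 2.65
tool_pos: [0.4901, -0.1886, 0.1324]
ee_rot: [-179.8, -0.1, 79.7]
ft_force: [0.3, -0.7, 0.8]
grip_width: 0.0601
gripper_force: 0.0
```

Emit:
arm_command([
  [0,0,0,0,0,0,4],
  [0,0,0,0,0,0,2.5],
  [0,0,0,0,0,0,1.5],
  [0,0,0,0,0,0,0.5],
  [0,0,0,0,0,0,0.5],
])

```text
clock: 3.07
tool_pos: [0.4902, -0.1905, 0.136]
ee_rot: [-179.9, -0.0, 79.7]
ft_force: [-3.2, 1.9, 6.5]
grip_width: 0.0177
gripper_force: 57.7
```

Emit:
arm_command([
  [0,0,0,0,0,0,0.5],
  [0,0,0,0,0,0,0.5],
  [0,0,0,0,0,0,0.5],
])

```text
clock: 3.32
tool_pos: [0.4901, -0.1905, 0.136]
ee_rot: [-179.9, -0.0, 79.6]
ft_force: [-3.4, 1.8, 5.3]
grip_width: 0.0178
gripper_force: 57.7
```

Emit:
arm_command([
  [0,0,-1.5,0,0,0,0.5],
  [0,0,-3.5,0,0,0,0.5],
  [0,0,-6,0,0,0,0.5],
  [0,0,-8.5,0,0,0,0.5],
  [0,0,-11,0,0,0,0.5],
])

```text
clock: 3.73
tool_pos: [0.4911, -0.1909, 0.2462]
ee_rot: [180.0, 0.0, 79.7]
ft_force: [0.4, -0.5, -3.6]
grip_width: 0.0168
gripper_force: 58.2
```

Emit:
arm_command([
  [0,0,-2.5,0,0,0,0.5],
  [0,0,-5,0,0,0,0.5],
  [0,0,-7.5,0,0,0,0.5],
  [0,0,-9,0,0,0,0.5],
  [0,0,-9,0,0,0,0.5],
])

```text
clock: 4.15
tool_pos: [0.493, -0.1921, 0.3391]
ee_rot: [179.5, 0.2, 79.7]
ft_force: [0.5, -0.2, -1.6]
grip_width: 0.0168
gripper_force: 58.6
```

```bash
python3 -c "
from h import *
s=arm.state();print(s['tool_pos'],s['ee_rot'],s['ft_force'],s['torque'],s['gripper_force'])
# trivet middle: 3.5 mm toward -y of TCP
snap('scene','pics/s2.png'); t=np.load('pics/s2.png.npz'); 
p=proj(t,s['tool_pos']);print(p)
im=cv2.imread('pics/s2.png');u,v=map(int,p);c=im[max(v-50,0):v+100,u-90:u+110]
cv2.imwrite('pics/s2c.png',cv2.resize(c,None,fx=4,fy=4,interpolation=2))
go((.47,-.02,.33),87);go((.445,.18,.33),94.8)"
```

```text
[ 0.49300954 -0.19213414  0.33913284] [179.46765181   0.21431218  79.671674  ] [ 0.49910736 -0.18763963 -1.61683803] [-0.00931954  0.00396636 -0.03602643] 58.60849142074585
(np.float64(294.3463081654651), np.float64(153.48268908131098))
[16.48 -5.25  0.61] [ 0.3  0.1 -7.3] len 17.3
[ 35.71 -11.29   0.54] [  0.3   0.2 -15.1] len 37.5
```

View pics/s2c.png

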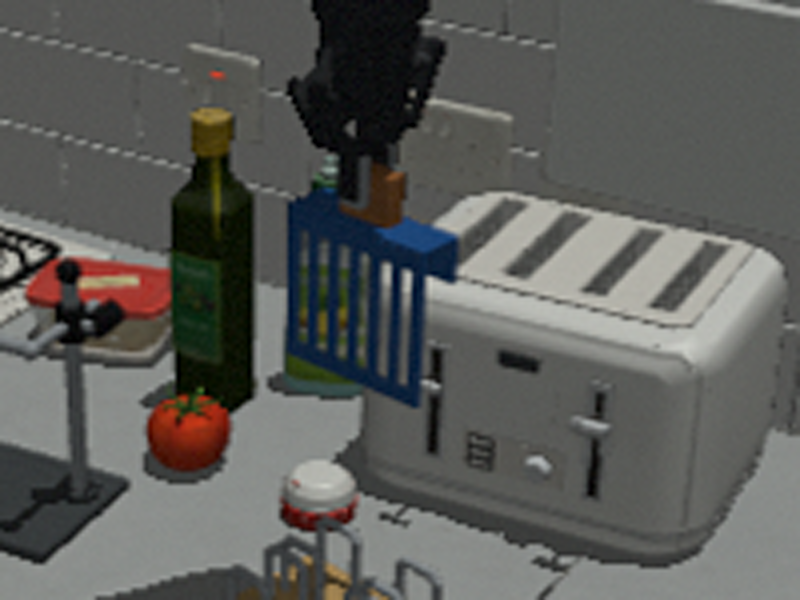

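The trivet is lifted and hanging straight. The panel corners in the crop are (288,205) top left, (288,352) bottom left and (420,405) bottom right. I'll use them to work out the trivet's offset from the TCP.

```bash
python3 -c "
from h import *
s=arm.state();t=np.load('pics/s2.png.npz');a=np.deg2rad(s['ee_rot'][2]-90);ex=np.array([np.cos(a),np.sin(a),0]);ey=np.array([-ex[1],ex[0],0])
tp=np.array([.493,-.192,.339])
for p in[(288,205),(288,352),(420,405),(425,275)]:
  o,r=ray(t,p[0]/4+204-.4,p[1]/4+103-.4);k=((tp-.0185*ex-o)@ex)/(r@ex);q=o+k*r-tp;print(p,np.round([q@ex,q@ey,q[2]],4))
"
```

```text
(288, 205) [-0.0185  0.0501 -0.0102]
(288, 352) [-0.0185  0.0491 -0.1207]
(420, 405) [-0.0185 -0.0705 -0.1174]
(425, 275) [-0.0185 -0.0697 -0.0228]
```

Emit:
arm_command([
  [3.5,-1.1,0,0,0,-2,0.5],
  [7,-2.2,0,0,0,-4,0.5],
  [10.5,-3.3,0,0,0,-6,0.5],
  [14,-4.4,0,0,0,-7.3,0.5],
  [16.5,-5.2,0,0,0,-7.3,0.5],
])

```text
clock: 4.62
tool_pos: [0.4673, -0.0165, 0.3326]
ee_rot: [-179.8, -0.1, 87.0]
ft_force: [0.3, -0.5, -2.7]
grip_width: 0.0168
gripper_force: 59.0
```

```bash
python3 -c "
from h import *
go((.444,.188,.33),94.8)"
```

```text
[20.31 -3.38  0.32] [-0.2 -0.2 -7.8] len 20.6
```

Emit:
arm_command([
  [4,-0.7,0,0,0,-2,0.5],
  [8,-1.4,0,0,0,-4,0.5],
  [12,-2.1,0,0,0,-6,0.5],
  [16,-2.7,0,0,0,-7.8,0.5],
  [19,-3.2,0,0,0,-7.8,0.5],
])

```text
clock: 5.03
tool_pos: [0.4457, 0.1745, 0.3328]
ee_rot: [-179.8, -0.1, 94.9]
ft_force: [0.7, -0.1, -2.9]
grip_width: 0.0172
gripper_force: 59.0
```

Emit:
arm_command([
  [1,-0.1,0,0,0,0,0.5],
  [1.3,-0.1,0,0,0,0,0.5],
  [1.3,-0.1,0,0,0,0,0.5],
  [1.3,-0.1,0,0,0,0,0.5],
])

```text
clock: 5.37
tool_pos: [0.4456, 0.1835, 0.3336]
ee_rot: [-179.9, 0.1, 94.7]
ft_force: [-0.2, 0.6, -2.8]
grip_width: 0.0169
gripper_force: 58.9
```

```bash
python3 -c "
from h import *
s=arm.state();print(s['tool_pos'],s['ee_rot'])
d=snap('wrist','pics/w2.png');E=wristE(d,s)
print([np.round(proj(d,p,E)) for p in[(.4369,.281,.1727),(.4534,.0703,.1721),(.4369,.281,.1627)]])
"
```

```text
[0.44563629 0.18353517 0.33360448] [-1.79918133e+02  6.37747664e-02  9.47260195e+01]
[array([278.,  85.]), array([278., 293.]), array([278.,  86.])]
```

View pics/w2.png

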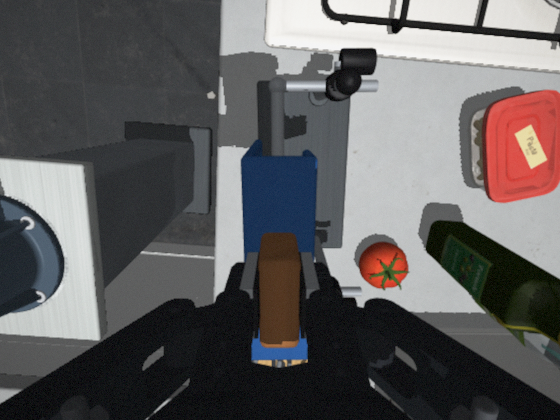

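The bar is seen at columns 270–285 (centre 277.5, end at row 82). It matches the prediction, and the crown is centred over it and parallel, so I'll lower.

Emit:
arm_command([
  [0.4,0,2,0,0,0,0.5],
  [0.4,0,4,0,0,0,0.5],
  [0.4,0,6,0,0,0,0.5],
  [0.4,0,7.5,0,0,0,0.5],
  [0.4,0,8.5,0,0,0,0.5],
])

```text
clock: 5.83
tool_pos: [0.4451, 0.1867, 0.2476]
ee_rot: [-179.8, 0.0, 94.6]
ft_force: [0.4, -0.3, -3.2]
grip_width: 0.0169
gripper_force: 58.8
```

Emit:
arm_command([
  [0,0,0.7,0,0,0,0.5],
  [0,0,1.4,0,0,0,0.5],
  [0,0,2.1,0,0,0,0.5],
  [0,0,2.7,0,0,0,0.5],
  [0,0,3.2,0,0,0,0.5],
])

```text
clock: 6.25
tool_pos: [0.4458, 0.1883, 0.217]
ee_rot: [180.0, 0.0, 94.7]
ft_force: [0.4, -0.2, -2.7]
grip_width: 0.0169
gripper_force: 58.9
```

```bash
python3 -c "
from h import *
s=arm.state();print(s['tool_pos'],s['ft_force'],s['torque'])
d=snap('scene','pics/s3.png')
im=cv2.imread('pics/s3.png')[120:250,130:290];cv2.imwrite('pics/s3c.png',cv2.resize(im,None,fx=4.5,fy=4.5,interpolation=2))"
```

```text
[0.44581392 0.18830532 0.21700753] [ 0.38321508 -0.19654667 -2.70084442] [-0.00184539 -0.02418707 -0.00975626]
```

View pics/s3c.png

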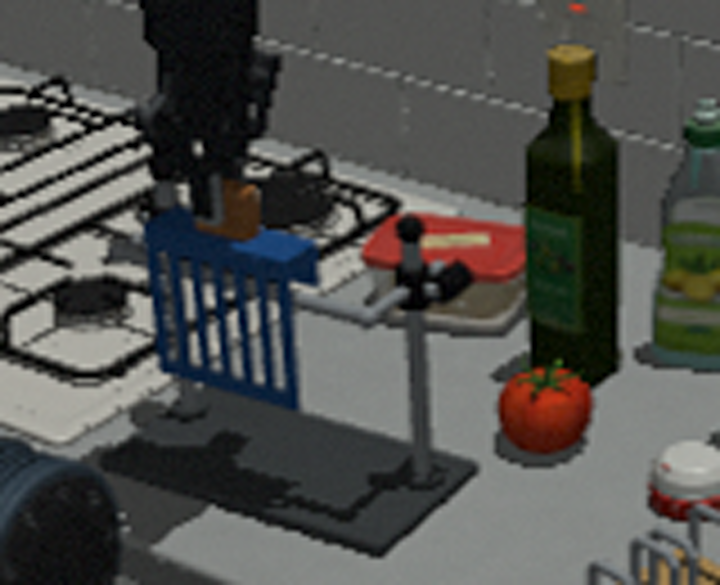

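The bar enters the channel behind the panel with no contact force. I'll feel downward.

Emit:
arm_command([
  [0,0,0.5,0,0,0,0.5],
  [0,0,1,0,0,0,0.5],
  [0,0,1.4,0,0,0,0.5],
  [0,0,1.8,0,0,0,0.5],
  [0,0,2.1,0,0,0,0.5],
])

```text
clock: 6.72
tool_pos: [0.4455, 0.1886, 0.1959]
ee_rot: [-180.0, 0.0, 94.8]
ft_force: [0.7, -0.1, -3.1]
grip_width: 0.0169
gripper_force: 59.0
```

Emit:
arm_command([
  [0,0,0.15,0,0,0,0.5],
  [0,0,0.3,0,0,0,0.5],
  [0,0,0.45,0,0,0,0.5],
  [0,0,0.6,0,0,0,0.5],
])

```text
clock: 7.05
tool_pos: [0.4458, 0.1886, 0.1912]
ee_rot: [180.0, 0.0, 94.8]
ft_force: [-4.2, -1.5, 16.4]
grip_width: 0.0171
gripper_force: 61.7
```

Contact at TCP z of about 0.192, with the crown on the bar. I'll ease up slightly and move the panel close to the bar, so it hangs nearly upright once released.

Emit:
arm_command([
  [0,0,-0.3,0,0,0,0.5],
  [0,0.15,-0.4,0,0,0,0.5],
  [0,0.3,-0.4,0,0,0,0.5],
  [0,0.45,-0.4,0,0,0,0.5],
  [0,0.45,-0.4,0,0,0,0.5],
])

```text
clock: 7.47
tool_pos: [0.4502, 0.1889, 0.1942]
ee_rot: [-180.0, -0.0, 94.8]
ft_force: [-0.3, 0.5, -3.1]
grip_width: 0.017
gripper_force: 59.0
```

Emit:
arm_command([
  [0,0.1,0,0,0,0,0.5],
  [0,0.2,0,0,0,0,0.5],
  [0,0.2,0,0,0,0,0.5],
])

```text
clock: 7.72
tool_pos: [0.4506, 0.1889, 0.1939]
ee_rot: [-179.8, 0.0, 94.8]
ft_force: [-2.8, -0.5, -1.5]
grip_width: 0.0169
gripper_force: 59.2
```

Panel contact is felt at x of about 0.4506. I'll back off 1.5 mm and lower onto the bar.

Emit:
arm_command([
  [0,-0.15,0,0,0,0,0.5],
  [0,-0.15,0.1,0,0,0,0.5],
  [0,-0.15,0.2,0,0,0,0.5],
  [0,-0.15,0.25,0,0,0,0.5],
  [0,-0.15,0.25,0,0,0,0.5],
])

```text
clock: 8.13
tool_pos: [0.4504, 0.189, 0.1916]
ee_rot: [-180.0, -0.0, 94.8]
ft_force: [-2.3, 1.0, -3.3]
grip_width: 0.0172
gripper_force: 59.1
```

Emit:
arm_command([
  [0,0,0.08,0,0,0,0.5],
  [0,0,0.15,0,0,0,0.5],
  [0,0,0.15,0,0,0,0.5],
])

```text
clock: 8.38
tool_pos: [0.4505, 0.189, 0.1912]
ee_rot: [180.0, 0.0, 94.8]
ft_force: [-4.3, -1.7, 5.8]
grip_width: 0.0166
gripper_force: 60.2
```

Emit:
arm_command([
  [0,0,-0.05,0,0,0,1.7],
  [0,0,-0.05,0,0,0,1.9],
  [0,0,-0.05,0,0,0,2.1],
  [0,0,-0.05,0,0,0,2.3],
  [0,0,-0.05,0,0,0,2.5],
])

```text
clock: 8.8
tool_pos: [0.4515, 0.1891, 0.1911]
ee_rot: [179.9, -0.0, 94.7]
ft_force: [-0.4, -1.3, -0.2]
grip_width: 0.0251
gripper_force: 0.0
```

Emit:
arm_command([
  [0,0,0,0,0,0,2.8],
  [0,0,0,0,0,0,3.1],
  [0,0,0,0,0,0,3.4],
  [0,0,0,0,0,0,3.7],
  [0,0,0,0,0,0,4],
])

```text
clock: 9.22
tool_pos: [0.4506, 0.189, 0.1908]
ee_rot: [180.0, -0.0, 94.8]
ft_force: [0.2, -0.3, 0.3]
grip_width: 0.04
gripper_force: 0.0
```

Emit:
arm_command([
  [0,0,0,0,0,0,4.6],
  [0,0,0,0,0,0,5.2],
  [0,0,0,0,0,0,5.8],
  [0,0,0,0,0,0,6.4],
  [0,0,0,0,0,0,7],
])

```text
clock: 9.63
tool_pos: [0.4505, 0.189, 0.1908]
ee_rot: [-180.0, 0.0, 94.8]
ft_force: [-1.2, 0.5, -1.3]
grip_width: 0.0697
gripper_force: 0.0
```

```bash
python3 -c "
from h import *
s=arm.state();print(s['tool_pos'],s['ft_force'],s['grip_width'])
d=snap('scene','pics/s4.png');t=snap('top','pics/t4.png')
a=cv2.imread('pics/s4.png')[130:250,135:260];b=cv2.imread('pics/t4.png')[150:270,100:235]
cv2.imwrite('pics/c4.png',cv2.resize(np.hstack([a,b]),None,fx=3.07,fy=4.5,interpolation=2) if 0 else cv2.resize(np.hstack([a,b]),None,fx=3.05,fy=3.05,interpolation=2))"
```

```text
[0.45050279 0.18896094 0.19080144] [-1.20117979  0.45986976 -1.27980598] 0.06972901049115543
```

View pics/c4.png

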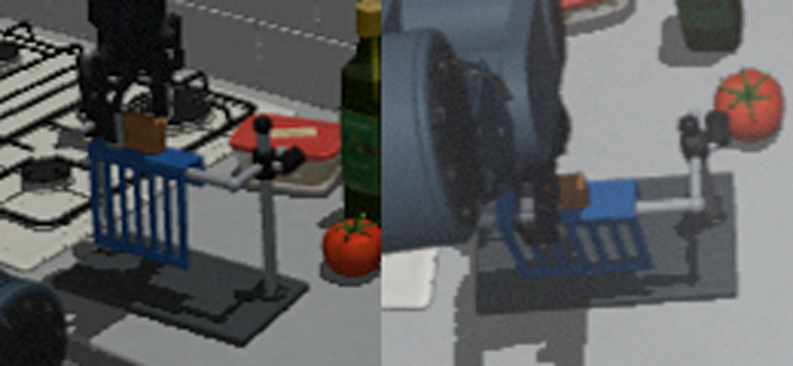

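The trivet hangs on the bar with the flap behind it and the fingers clear. I'll retreat upward.

Emit:
arm_command([
  [0,0,-1,0,0,0,7.5],
  [0,0,-3,0,0,0,8],
  [0,0,-6,0,0,0,8],
  [0,0,-9,0,0,0,8],
  [0,0,-12,0,0,0,8],
])

```text
clock: 10.15
tool_pos: [0.4501, 0.1889, 0.3119]
ee_rot: [-179.9, 0.0, 94.8]
ft_force: [1.1, 0.1, -0.1]
grip_width: 0.08
gripper_force: 0.0
```

Emit:
arm_command([
  [0,0,0,0,0,0,8],
  [0,0,0,0,0,0,8],
  [0,0,0,0,0,0,8],
  [0,0,0,0,0,0,8],
  [0,0,0,0,0,0,8],
])

```text
clock: 10.57
tool_pos: [0.4496, 0.1888, 0.3094]
ee_rot: [-179.8, 0.0, 94.8]
ft_force: [-0.7, 0.4, -0.2]
grip_width: 0.0798
gripper_force: 0.0
```

```bash
python3 -c "
from h import *
d=snap('scene','pics/s5.png')
a=cv2.imread('pics/s5.png')[140:250,130:260]
cv2.imwrite('pics/c5.png',cv2.resize(a,None,fx=5,fy=5,interpolation=2))"
```

```text
(no output)
```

View pics/c5.png

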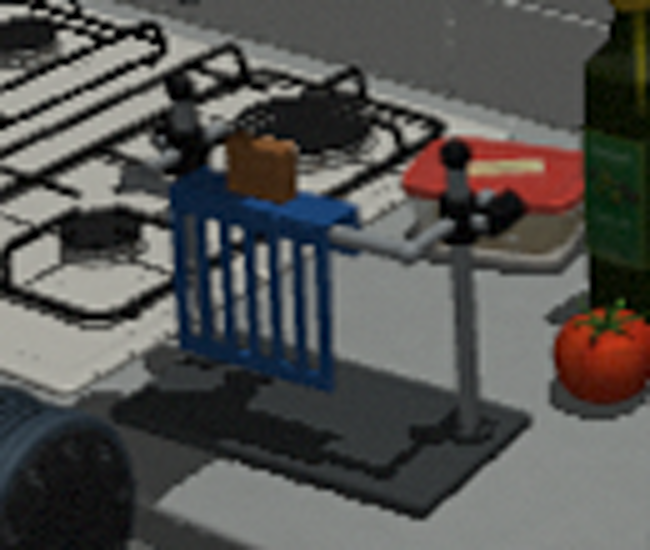

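The trivet hangs on the bar. I'll check its y position and tilt from the panel corners: (332,390), (183,347), (173,183) and (327,235).

```bash
python3 -c "
from h import *
t=np.load('pics/s5.png.npz');a=np.deg2rad(4.8);ex=np.array([np.cos(a),np.sin(a),0]);ey=np.array([-ex[1],ex[0],0]);o0=np.array([.445,.179,0])
for p,z in[((332,390),.073),((183,347),.073),((173,183),.185),((327,235),.185)]:
  q=onz(t,p[0]/5+130-.4,p[1]/5+140-.4,z)-o0;print(p,np.round([q@ex,q@ey,z],4))
"
```

```text
(332, 390) [-0.0187 -0.0596  0.073 ]
(183, 347) [-0.0197  0.0555  0.073 ]
(173, 183) [-0.0108  0.0557  0.185 ]
(327, 235) [-0.0233 -0.0693  0.185 ]
```

```bash
python3 -c "
from rig import arm
print(arm.sign_off())"
```

```text
the job is handed in; nothing more can be done
None
```

The trivet is draped over the rail's bar, panel on the robot's side, nearly upright and within about 1 cm of mid-bar by the last picture; I handed the job in at about 10.6 s, but sign-off gave no verdict.

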